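Loosen the window ring of a sensor head by counted turns

TASK

Loosen the wide knurled ring that holds the window of the sensor head: roll a fingertip along its rim counter-clockwise (seen from above), letting the ring's black mark go past the black pointer on the housing once, and stop when the mark comes round in line with the pointer for the second time; then take the finger away. The ring is only to be rolled by touch: do not lift, shove or turn the sensor head, and leave the things around it where they are.

Things in the scene. Friction and masses are not known exactly. Their poses are not given: they have to be found in the camera images.
- head: The sensor head: grey housing block 150 x 150 mm, flat top 46 mm above the bench, loose on rubber feet, about 2.5 kg: a sideways push of more than about 12 N can shift it. A level knurled aluminium ring sits on it, axis through the origin. Origin: centre of the underside; z up. A stub connector 18 mm thick, axis 25 mm up, sticks out 12 mm from its +y face
- ring (a joint): Angle of the ring in rad, growing counter-clockwise seen from above (loosening), counted through full turns. At 0, 6.28 and 12.57 the mark is in line with the pointer. It starts between 1.5 and 4.5, already past the pointer: the mark meets the pointer first at 6.28, the second time at 12.57. Hard stops at 0 and 18
- mark (a point): The black mark on the ring's flat top, a radial bar 14 mm long and 8 mm wide; the point is its middle, 40 mm from the ring's axis, at the height of the ring's top
- pointer (a point): The black T-shaped pointer, 20 mm long and 3 mm high, fixed on the housing's top just outside the ring on the head's +x side; the point is on its stem, 60 mm from the ring's axis, 49 mm above the bench. It does not obstruct a finger held higher than that
- ring_top (a point): Centre of the ring's flat top, on its vertical axis, 74 mm above the bench. Ring: outer radius 50 mm, too wide to grasp, from 54 to 74 mm above the bench (below it a neck of radius 44 mm); its side is a cylinder of radius 48.5 mm with 36 upright rounded ridges 1.5 mm high; a window of radius 31 mm lies level with its top. Turns with 0.06 N m friction (over 1 N at the rim), stays where left
- bin: Bystander: open red plastic bin, 100 x 150 mm, 60 mm high; origin at the centre of its underside
- driver: Bystander: screwdriver lying on the bench, its length along its x axis
- cap: Bystander: round black lens cap, 68 mm wide, 16 mm high, lying flat; origin at the centre of its underside
- cleaner: Bystander: small white bottle, 40 mm wide, 90 mm high, standing; origin at the centre of its underside
There are look-alikes about, which are no part of the job. Of the things like the head, leave any that is purple or yellow; of the rest the smaller one is meant.

How it is judged:
By the outcome, as a careful person would: the job done as asked, in the order asked, and still so for the second after the job is handed in, with the robot touching nothing.
It also fails if it takes over 72 s, if anything falls off the work surface, if the arm or the gripper's body presses on something with over 40 N, if the wrist force passes 120 N, or if a joint passes its speed limit or range.

ROBOT

A 6-joint arm with a two-finger parallel gripper is mounted at the origin on the work surface. World frame = base frame: x ahead of the robot, y to its left, z up, the work surface at z = 0. Lengths are in mm, angles in rad, forces in N, time in s.
With the tool pointing down it reaches from about 350 to 775 mm from the base axis. Payload 7.3 kg.
Tool frame: the origin (TCP) lies midway between the tips of the shut fingers; the grasp point (between the pads) lies 19 mm behind it; z points along the fingers, y is the line along which they close (so a half turn about z gives the same grasp; the last joint's range is limited). The gripper opens to 92 mm and grips with 3 to 60 N. Pads are 19 mm wide; open, the fingers measure 130 mm over their backs; the gripper's body (75 mm by 190 mm) begins 47 mm behind the grasp point.
Start: joints at [1.185, 0.342, 1.524, -0, 1.275, -0.146], TCP at [124.676, 510.001, 226.741] pointing down, gripper open.
Joint ranges: [-2.53, 2.53], [-0.77, 2.02], [0.04, 2.7], [-1, 4.14], [0.28, 2.66], [-3.11, 3.11]. Speed limits (rad/s): [2.57, 2.57, 3.14, 3.14, 3.14, 3.14].

INTERFACE

Orientations are given as [roll, pitch, yaw] about the fixed x, y, z axes, in that order (R = Rz(yaw) Ry(pitch) Rx(roll)).
In Python, from plant import bot gives the robot as it stands.
- The arm moves only by the tool jog_arm, never from a script. Its arguments are lists of equal length, an entry for each row: "dp": the shift along the tool's x, y, z in m, a list of three; "twist": the turn about the tool's z in degrees. A call has 1 to 10 rows; each row shifts and turns the commanded pose from where the row before left it, along the tool's axes as they then stand; what a row does not reach is not made up. A row lasts 1/8 s, in which the tool goes at most 62.5 mm and 10.7 degrees, less where a joint would pass 70% of its speed; a pose out of reach is approached as far as the arm can. A call is refused whole if a number of a shift passes 0.0625 or a number of a turn 10.7, either way. A call with a gripper value outside its range is refused whole. "jaw" is the finger opening in m, from 0 to 0.0918, set as the call begins (left out, the last holds). The fingers move at their own pace and stop on an object; the grip force is fixed at half the most. Time passes only in rows, so rows that do not move let the fingers close. It gives the time, the measured TCP pose, the force, the opening and the grip force at its end, in the units of the state.
- bot.get_obs(): the state, without advancing time (a new reading comes with each control period).
- bot.capture(name): name is "scene" or "top" or "wrist"; returns the picture (400x640x3 uint8, blue, green, red); there is no depth.
- bot.camera_params(name): a dict with "fx", "fy", "cx", "cy" (pixels), "R" (3x3) and "t" (3): a world point X has camera coordinates R X + t. Camera axes: x right, y down, z forward; pixel columns grow to the right and rows downward; lengths in mm; the calibration is good to about 2 mm. The wrist camera is an equidistant fisheye: a pixel r from the principal point sees the ray r / f radians off the axis. A picture is of the moment at which its call begins: read the wrist's pose just before it. camera_params takes no time and is no camera call; for the wrist camera it gives the pose at the moment of the call.
- bot.close_job(): hands the job in; it is judged then, once.
Trained networks look in the newest picture that a camera, given by its name, has taken for a name from the list of things; names that differ only in an ending like _2 or _b are one class to them, and where a whole thing is asked for, a point or a joint stands for the part that bears it (a point fixed in the world has none). Each returns a list of dicts, best first, with "confidence" (0 to 1); they miss things now and then, are a little off and sometimes report something else, mostly with a low value. They report only what shows in the picture. A call takes as long as a camera call. They do not tell look-alikes from the thing itself.
- bot.find_in(camera, label): "bbox" ([centre column, centre row, width, height] in pixels, round what is visible of it).
- bot.masks_of(camera, label): "pixels" (400x640 bool, what is visible of it) and "bbox" ([centre column, centre row, width, height] in pixels, round what is visible of it).
The state is a dict: "time": time; "joint_positions": joint angles; "dq": joint speeds; "tau": joint torques, N m; "tool_pos": TCP position; "tcp_rot": TCP orientation; "contact_force": force on the tool from outside, world axes, zero at the start; "moment": the same for the moment, N m; "grip_width": finger opening in mm; "finger_force": force on a finger pad.
Only numpy, scipy, OpenCV 4.12 (cv2) and the standard library are available. Lean on these libraries where they do the work, as an engineer would, in place of code of your own. Each camera call takes 0.05 s, during which the arm holds its last target. There are 200 camera calls.

## Working session

There is one attempt and no reset: what is moved stays moved. The work goes in short steps, Python scripts to look and compute and a tool call to move; the robot and the scene stay as the last step left them, time stands still between calls to the robot, and variables do not carry over. Pictures are saved under pics/ and viewed, at most 10 in all, crops included, and the job is handed in when it is done.

Besides the shell and the picture viewer there is one more tool, called after "Call:" as a command line: name --pt "numbers of a row" for each row, then --argument value for the rest. jog_arm: Moves the arm, as the interface text tells. Its arguments: {"type":"object","properties":{"dp":{"type":"array"},"twist":{"type":"array"},"jaw":{"type":"number"}},"required":["dp","twist"]}

```bash
mkdir -p pics; cat > h.py <<'E'
import numpy as np,cv2
from plant import bot
def ray(cam,u,v,P=None):
    p=P or bot.camera_params(cam);R=np.array(p['R']);t=np.array(p['t'])
    return -R.T@t, R.T@np.array([(u-p['cx'])/p['fx'],(v-p['cy'])/p['fy'],1])
def onz(cam,u,v,z):
    o,d=ray(cam,u,v);return o+d*(z-o[2])/d[2]
E
python3 - <<'E'
from h import *
for c in ('top','scene'):
    im=bot.capture(c);cv2.imwrite(f'pics/{c}0.png',im)
    for l in ('head','ring','mark','pointer','bin','driver','cap','cleaner'):
        print(c,l,[(np.round(d['bbox']).astype(int).tolist(),round(d['confidence'],2), onz(c,d['bbox'][0],d['bbox'][1],{'head':46,'ring':74,'mark':74,'pointer':49}.get(l,20)).round().astype(int).tolist()) for d in bot.find_in(c,l)])
print(bot.get_obs()['tool_pos'],bot.get_obs()['tcp_rot'],bot.get_obs()['time'])
E
```

```text
top head [([193, 210, 98, 93], 0.94, [471, 511, 46]), ([340, 192, 73, 73], 0.58, [527, 107, 46]), ([340, 190, 36, 43], 0.57, [531, 105, 46]), ([273, 301, 79, 77], 0.55, [229, 285, 46])]
top ring [([270, 302, 35, 32], 0.8, [228, 289, 74]), ([340, 187, 34, 37], 0.71, [535, 106, 74]), ([448, 273, 53, 55], 0.7, [307, -178, 74]), ([191, 210, 50, 51], 0.67, [468, 508, 74])]
top mark [([340, 188, 34, 41], 0.91, [531, 107, 74]), ([193, 206, 51, 50], 0.9, [479, 503, 74]), ([448, 275, 51, 54], 0.76, [301, -179, 74]), ([271, 300, 36, 38], 0.68, [231, 287, 74])]
top pointer [([445, 275, 100, 94], 0.93, [302, -175, 49]), ([338, 190, 72, 69], 0.84, [532, 113, 49]), ([274, 304, 74, 77], 0.83, [222, 281, 49]), ([194, 210, 95, 91], 0.74, [472, 506, 49])]
top bin [([401, 151, 64, 60], 0.94, [651, -69, 20])]
top driver [([294, 229, 63, 37], 0.77, [425, 233, 20])]
top cap [([310, 144, 26, 23], 0.74, [668, 191, 20]), ([340, 192, 70, 67], 0.33, [531, 104, 20])]
top cleaner [([274, 173, 19, 17], 0.75, [583, 291, 20]), ([295, 227, 62, 34], 0.4, [430, 229, 20])]
scene head [([315, 240, 73, 73], 0.84, [550, 9
[... 331 characters left out ...]
]
scene mark [([314, 231, 44, 39], 0.91, [546, 98, 74]), ([409, 125, 52, 41], 0.81, [471, 513, 74]), ([147, 238, 63, 56], 0.75, [303, -177, 74]), ([283, 125, 38, 30], 0.59, [237, 276, 74])]
scene pointer [([315, 240, 80, 73], 0.95, [553, 94, 49]), ([150, 253, 135, 111], 0.81, [322, -189, 49]), ([282, 135, 52, 51], 0.73, [244, 265, 49])]
scene bin [([291, 319, 63, 84], 0.88, [647, -63, 20])]
scene driver [([301, 194, 43, 12], 0.6, [412, 180, 20])]
scene cap [([384, 257, 25, 29], 0.79, [679, 186, 20])]
scene cleaner [([385, 200, 18, 37], 0.67, [571, 312, 20]), ([314, 240, 77, 78], 0.17, [535, 107, 20])]
[124.66893661 509.99867826 226.73382764] [3.14151954e+00 7.82758371e-06 2.90176269e+00] 0.9
```

View pics/top0.png

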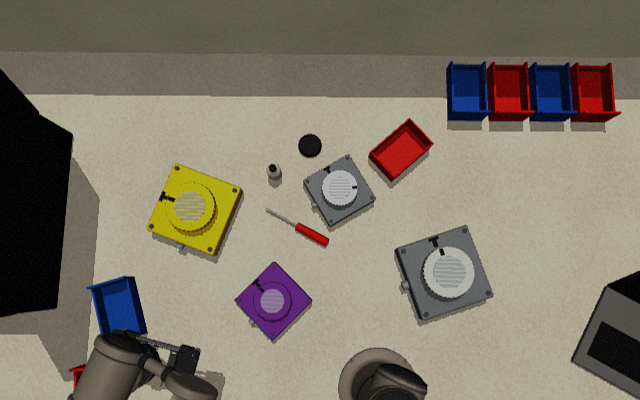

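View pics/scene0.png

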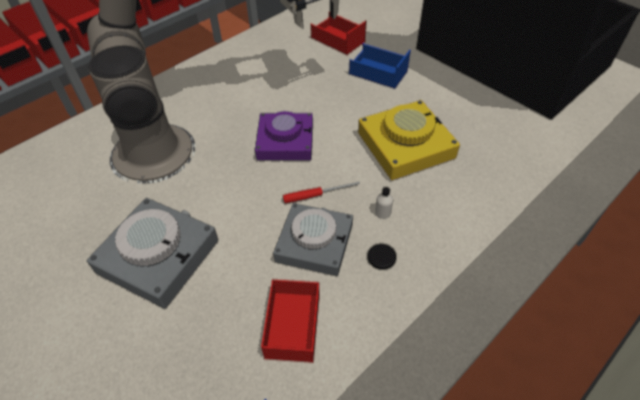

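The four head-like things in the top view are yellow (193,210), purple (273,301), large grey (445,273) and small grey (340,190). The job excludes yellow and purple. Of the two greys the smaller is meant, so the target is the one at (340,190). I'll confirm it in a crop.

```bash
python3 - <<'E'
from h import *
im=cv2.imread('pics/top0.png')
c=im[145:235,295:385];cv2.imwrite('pics/crop0.png',cv2.resize(c,None,fx=6.5,fy=6.5,interpolation=cv2.INTER_CUBIC))
o=bot.get_obs();p=bot.camera_params('wrist');R=np.array(p['R']);C=-R.T@np.array(p['t'])
print(p['fx'],p['cx'],p['cy'],C.round(),R.round(3).tolist(),o['tool_pos'].round(1) if hasattr(o['tool_pos'],'round') else o['tool_pos'])
g=cv2.cvtColor(im,cv2.COLOR_BGR2GRAY)
m=np.zeros_like(g);m[165:212,318:362]=1
w=((g>175)&(m>0)).astype(np.uint8)
cs,_=cv2.findContours(w,0,1);k=max(cs,key=cv2.contourArea);(u,v),r=cv2.minEnclosingCircle(k);print('ring',u,v,r,onz('top',u,v,74))
E
```

```text
309.70691628693146 317.0160998274811 200.3306325281911 [ 55. 527. 386.] [[0.236, 0.972, 0.001], [0.937, -0.228, 0.266], [0.258, -0.062, -0.964]] [124.7 510.  226.7]
ring 339.2734069824219 187.25369262695312 17.318925857543945 [534.22756285 109.13819329  74.        ]
```

View pics/crop0.png

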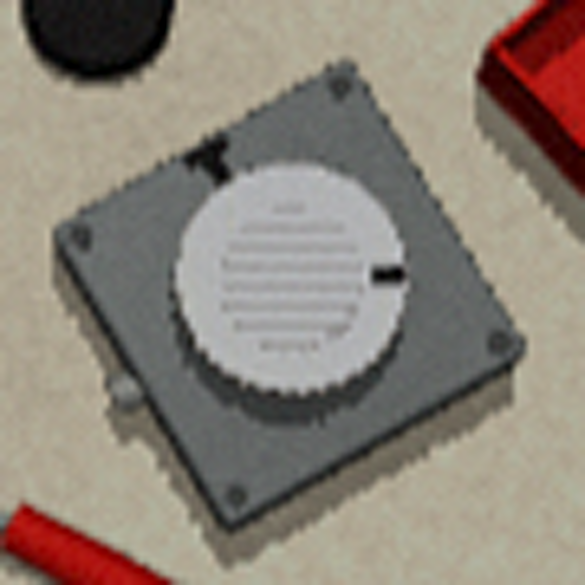

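The crop shows a plain grey head with a white ring. The mark is at about (355,187), the pointer at (328,170) and the ring centre at (339,187) in the top image. I'll move above it for a closer wrist-camera look.

Call:
jog_arm --pt "-0.05 -0.027 0" --pt "-0.05 -0.027 0" --pt "-0.05 -0.027 0" --pt "-0.05 -0.027 0" --pt "-0.05 -0.027 0" --pt "-0.05 -0.027 0" --pt "-0.05 -0.027 0" --pt "-0.05 -0.027 0" --pt "-0.05 -0.027 0" --pt "-0.05 -0.027 0" --twist '[0, 0, 0, 0, 0, 0, 0, 0, 0, 0]' --jaw 0

```text
time: 2.15
tool_pos: [547.5, 127.5, 226.8]
tcp_rot: [3.141, 0.0, 2.902]
contact_force: [1.1, 0.1, -0.6]
grip_width: 1.1
finger_force: 0.0
```

Call:
jog_arm --pt "-0.033 -0.012 0" --pt "-0.033 -0.012 0" --pt "0 0 0" --pt "0 0 0" --twist '[0, 0, 0, 0]'

```text
time: 2.65
tool_pos: [604.1, 90.3, 226.4]
tcp_rot: [3.141, -0.001, 2.902]
contact_force: [-0.4, 0.3, 0.2]
grip_width: 0.6
finger_force: 0.0
```

```bash
cat >> h.py <<'E'
def wproj(X,p):
    X=np.atleast_2d(X)@np.array(p['R']).T+np.array(p['t'])
    rho=np.hypot(X[:,0],X[:,1]);th=np.arctan2(rho,X[:,2])
    return np.c_[p['cx']+p['fx']*th*X[:,0]/rho,p['cy']+p['fy']*th*X[:,1]/rho]
def rect(im,p,z,cx,cy,half=90,s=3):
    "metric top-down picture of plane z: column = +x to the right, row = y up"
    n=int(2*half*s);J,I=np.meshgrid(np.arange(n),np.arange(n))
    uv=wproj(np.c_[(cx-half+J/s).ravel(),(cy+half-I/s).ravel(),np.full(n*n,z)],p).astype(np.float32).reshape(n,n,2)
    return cv2.remap(im,uv[...,0],uv[...,1],cv2.INTER_LINEAR)
E
python3 - <<'E'
from h import *
o=bot.get_obs();print(o['time'],o['tool_pos'],o['tcp_rot'],o['contact_force'])
p=bot.camera_params('wrist');im=bot.capture('wrist');cv2.imwrite('pics/w1raw.png',im)
np.savez('w1.npz',**{k:p[k] for k in p})
cv2.imwrite('pics/w1.png',rect(im,p,74,534,108))
E
```

```text
2.65 [604.0671838   90.3316078  226.42791203] [ 3.14146124e+00 -1.07165273e-03  2.90183769e+00] [-0.35636608  0.31546253  0.16130508]
```

View pics/w1.png

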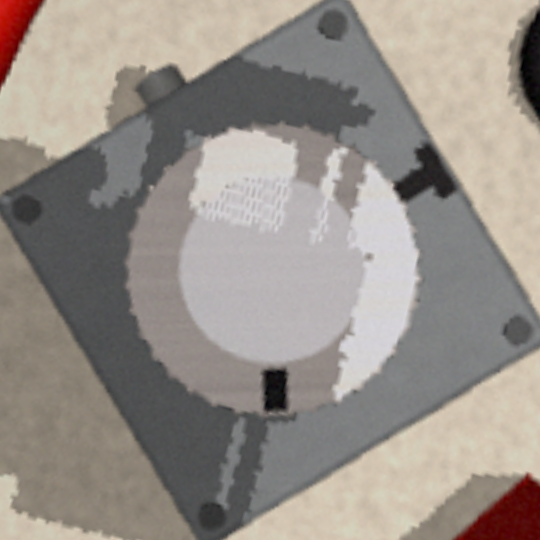

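The ring centre is at about (535,108). The mark is at about -89° and the pointer at about 30°, so the ring stands near 4.20 rad and needs about 479° more. Tool +x already points at the axis, so I'll go down beside the rim.

Call:
jog_arm --pt "0 0.001 0.042" --pt "0 0 0.042" --pt "0 0 0.042" --pt "0 0 0.04" --pt "0 0 0" --pt "0 0 0" --twist '[0, 0, 0, 0, 0, 0]'

```text
time: 3.45
tool_pos: [605.6, 91.5, 62.6]
tcp_rot: [3.141, 0.002, 2.902]
contact_force: [1.1, -0.2, -0.2]
grip_width: 0.5
finger_force: 0.0
```

Call:
jog_arm --pt "0.003 0 0" --pt "0.003 0 0" --pt "0.001 0 0" --pt "0.001 0 0" --pt "0 0 0" --pt "0 0 0" --twist '[0, 0, 0, 0, 0, 0]'

```text
time: 4.2
tool_pos: [597.2, 92.8, 60.6]
tcp_rot: [3.142, -0.0, 2.902]
contact_force: [0.3, 0.8, -0.4]
grip_width: 0.4
finger_force: 0.0
```

Call:
jog_arm --pt "0.001 0 0" --pt "0.001 0 0" --pt "0.001 0 0" --pt "0 0 0" --twist '[0, 0, 0, 0]'

```text
time: 4.7
tool_pos: [594.1, 93.6, 60.7]
tcp_rot: [3.142, -0.0, 2.902]
contact_force: [0.3, 0.4, 0.6]
grip_width: 0.3
finger_force: 0.0
```

Call:
jog_arm --pt "0.0005 0 0" --pt "0.0005 0 0" --pt "0 0 0" --twist '[0, 0, 0]'

```text
time: 5.08
tool_pos: [593.2, 93.8, 60.7]
tcp_rot: [3.142, 0.0, 2.902]
contact_force: [0.3, 0.4, 0.2]
grip_width: 0.5
finger_force: 0.0
```

Call:
jog_arm --pt "0.0005 0 0" --pt "0 0 0" --twist '[0, 0]'

```text
time: 5.32
tool_pos: [593.1, 93.9, 60.8]
tcp_rot: [3.141, 0.001, 2.902]
contact_force: [1.4, 0.6, -0.5]
grip_width: 0.2
finger_force: 0.8
```

Call:
jog_arm --pt "0.0005 0 0" --pt "0 0 0" --twist '[0, 0]'

```text
time: 5.58
tool_pos: [592.9, 93.9, 60.9]
tcp_rot: [3.141, 0.002, 2.902]
contact_force: [4.3, -1.2, -3.1]
grip_width: 0.3
finger_force: 2.1
```

Call:
jog_arm --pt "0.0005 0 0" --pt "0 0 0" --twist '[0, 0]'

```text
time: 5.82
tool_pos: [592.9, 93.9, 60.9]
tcp_rot: [3.141, 0.002, 2.902]
contact_force: [5.3, -1.1, -2.4]
grip_width: 0.1
finger_force: 3.0
```

Call:
jog_arm --pt "8e-05 0.00307 0" --pt "8e-05 0.00307 0" --pt "8e-05 0.00307 0" --pt "8e-05 0.00307 0" --pt "8e-05 0.00307 0" --pt "8e-05 0.00307 0" --pt "8e-05 0.00307 0" --pt "8e-05 0.00307 0" --pt "8e-05 0.00307 0" --pt "8e-05 0.00307 0" --twist '[-3, -3, -3, -3, -3, -3, -3, -3, -3, -3]'

```text
time: 7.08
tool_pos: [592.1, 124.8, 60.9]
tcp_rot: [-3.141, 0.002, -2.856]
contact_force: [6.4, 0.9, -2.3]
grip_width: 0.5
finger_force: 2.7
```

```bash
cat >> h.py <<'E'
def look(n,c=(535,108.2)):
    o=bot.get_obs();y=o['tcp_rot'][2];d=np.array(c)-o['tool_pos'][:2]
    print('t',o['time'],'dist',np.hypot(*d).round(2),'az',np.degrees(np.arctan2(-d[1],-d[0])).round(1),'yaw',np.degrees(y).round(1),'z',o['tool_pos'][2].round(1))
    f=np.array(o['contact_force']);print('radial out',(-f[:2]@d/np.hypot(*d)).round(2),'F',f.round(1),'q6',o['joint_positions'][5].round(2))
    p=bot.camera_params('wrist');im=bot.capture('wrist');r=rect(im,p,74,*c);cv2.imwrite(f'pics/{n}.png',r)
    # mark: dark pixels in the annulus 33..46 mm
    g=r.max(axis=2);N=g.shape[0];J,I=np.meshgrid(np.arange(N),np.arange(N));X=J/3-90;Y=90-I/3;h=np.hypot(X,Y)
    m=((g<55)&(h>31)&(h<50)).astype(np.uint8);k,L,S,Cn=cv2.connectedComponentsWithStats(m)
    for i in range(1,k):
        if S[i,4]>100: print('dark on ring: area mm2',S[i,4]/9,'az',np.degrees(np.arctan2(90-Cn[i,1]/3,Cn[i,0]/3-90)).round(1),'r',np.hypot(90-Cn[i,1]/3,Cn[i,0]/3-90).round(1))
    return r
E
python3 -c "
from h import *
look('w2')"
```

```text
t 7.075 dist 59.43 az 16.3 yaw -163.6 z 60.9
radial out 6.41 F [ 6.4  0.9 -2.3] q6 -1.78
dark on ring: area mm2 22.0 az 27.9 r 49.0
dark on ring: area mm2 18.88888888888889 az 6.0 r 49.0
dark on ring: area mm2 103.0 az -59.3 r 40.4
```

View pics/w2.png

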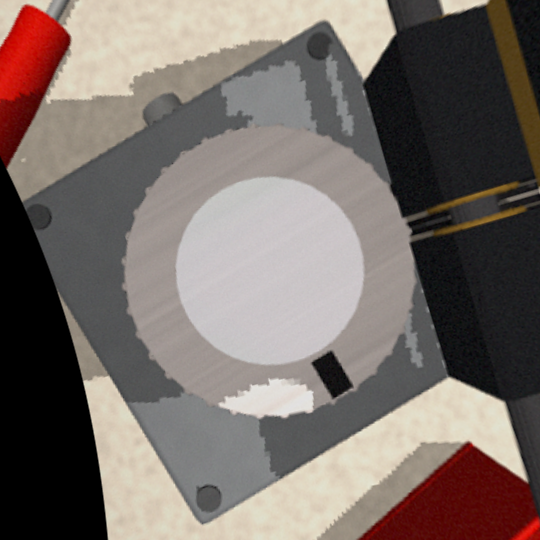

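The rim follows the finger one to one: the mark moved 30°, from -89° to -59°, now at (333,375) in the picture. I'll continue the stroke.

Call:
jog_arm --pt "0.00014 0.0041 0" --pt "0.00014 0.0041 0" --pt "0.00014 0.0041 0" --pt "0.00014 0.0041 0" --pt "0.00014 0.0041 0" --pt "0.00014 0.0041 0" --pt "0.00014 0.0041 0" --pt "0.00014 0.0041 0" --pt "0.00014 0.0041 0" --pt "0.00014 0.0041 0" --twist '[-4, -4, -4, -4, -4, -4, -4, -4, -4, -4]'

```text
time: 8.38
tool_pos: [567.5, 157.9, 60.8]
tcp_rot: [3.142, 0.002, -2.157]
contact_force: [3.1, 2.4, -1.6]
grip_width: 0.3
finger_force: 2.1
```

Call:
jog_arm --pt "0.00014 0.0041 0" --pt "0.00014 0.0041 0" --pt "0.00014 0.0041 0" --pt "0.00014 0.0041 0" --pt "0.00014 0.0041 0" --pt "0.00014 0.0041 0" --pt "0.00014 0.0041 0" --pt "0 0 0" --twist '[-4, -4, -4, -4, -4, -4, -4, 0]'

```text
time: 9.38
tool_pos: [539.8, 167.5, 60.7]
tcp_rot: [3.14, 0.001, -1.671]
contact_force: [0.2, 5.0, -0.0]
grip_width: 1.1
finger_force: 2.5
```

```bash
python3 -c "
from h import *
look('w3')"
```

```text
t 9.375 dist 59.49 az 85.4 yaw -95.8 z 60.7
radial out 5.02 F [ 0.2  5.  -0. ] q6 -2.88
dark on ring: area mm2 15.333333333333334 az 95.7 r 49.1
dark on ring: area mm2 21.77777777777778 az 74.4 r 48.9
dark on ring: area mm2 11.444444444444445 az 29.6 r 49.1
dark on ring: area mm2 95.88888888888889 az 9.8 r 40.1
```

Call:
jog_arm --pt "-0.014 0 0" --pt "0 0 -0.04" --pt "0.0013 -0.0135 0" --pt "0.0013 -0.0135 0" --pt "0.0013 -0.0135 0" --pt "0.0013 -0.0135 0" --pt "0.0013 -0.0135 0" --pt "0.0013 -0.0135 0" --pt "0.0013 -0.0135 0" --pt "0.0013 -0.0135 0" --twist '[0, 0, 10.7, 10.7, 10.7, 10.7, 10.7, 10.7, 10.7, 10.7]'

```text
time: 10.68
tool_pos: [607.3, 106.2, 100.4]
tcp_rot: [-3.141, -0.001, 3.111]
contact_force: [-0.4, 1.0, -0.3]
grip_width: 0.3
finger_force: 0.0
```

Call:
jog_arm --pt "0.0013 -0.0135 0" --pt "0.0013 -0.0135 0" --pt "0.0013 -0.0135 0" --pt "0.0013 -0.0135 0" --pt "0.0013 -0.0135 0" --pt "0.0013 -0.0135 0" --pt "0.0013 -0.0135 0" --pt "0.0013 -0.0135 0" --pt "0.0013 -0.0135 0" --pt "0.0013 -0.0135 0" --twist '[10.7, 10.7, 10.7, 10.7, 10.7, 10.7, 10.7, 10.7, 10.7, 10.7]'

```text
time: 11.92
tool_pos: [511.0, 39.3, 100.6]
tcp_rot: [-3.141, 0.001, 1.244]
contact_force: [0.2, 0.7, 0.2]
grip_width: 0.5
finger_force: 0.0
```

Call:
jog_arm --pt "0.0013 -0.0135 0" --pt "0.0013 -0.0135 0" --pt "0.0013 -0.0135 0" --pt "0.0013 -0.0135 0" --pt "0.0013 -0.0135 0" --pt "0.0013 -0.0135 0" --pt "0.0013 -0.0135 0" --pt "0.0013 -0.0135 0" --pt "0.0013 -0.0135 0" --pt "0 0 0" --twist '[10.7, 10.7, 10.7, 10.7, 10.7, 10.7, 10.7, 10.7, 10.7, 0]'

```text
time: 13.18
tool_pos: [468.6, 139.4, 100.7]
tcp_rot: [3.141, 0.0, -0.427]
contact_force: [-0.4, -0.0, -0.7]
grip_width: 0.4
finger_force: 0.0
```

```bash
python3 -c "
from h import *
o=bot.get_obs();bot_y=o['tcp_rot'][2]
r=look('w4')
d=np.array([534.7,108.1])-o['tool_pos'][:2];x=np.array([np.cos(bot_y),np.sin(bot_y)]);print('tool x,y to centre',d@x,d@[x[1],-x[0]])"
```

```text
t 13.175 dist 73.35 az 154.8 yaw -24.5 z 100.7
radial out 0.34 F [-0.4 -0.  -0.7] q6 2.13
dark on ring: area mm2 94.88888888888889 az 9.6 r 39.9
tool x,y to centre 73.11495669703507 1.0815436792505437
```

View pics/w4.png

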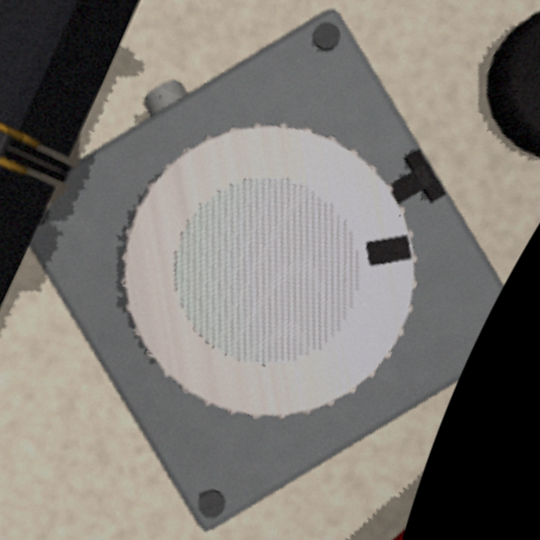

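The mark sits at (389,250), 9.6°, so it stayed put, and the head hasn't moved. I'll approach for the second stroke.

Call:
jog_arm --pt "0 0.001 0.02" --pt "0 0 0.02" --pt "0.006 0 0" --pt "0.004 0 0" --pt "0.0015 0 0" --pt "0 0 0" --twist '[0, 0, 0, 0, 0, 0]'

```text
time: 13.98
tool_pos: [479.0, 132.9, 61.2]
tcp_rot: [-3.141, -0.001, -0.43]
contact_force: [-0.1, -0.5, 0.5]
grip_width: 0.5
finger_force: 0.0
```

Call:
jog_arm --pt "0.001 0 0" --pt "0.0005 0 0" --pt "0 0 0" --twist '[0, 0, 0]'

```text
time: 14.35
tool_pos: [479.7, 132.5, 60.7]
tcp_rot: [3.142, 0.0, -0.43]
contact_force: [-0.6, 0.8, 1.8]
grip_width: 0.6
finger_force: 0.6
```

Call:
jog_arm --pt "0.0005 0 0" --pt "0 0 0" --twist '[0, 0]'

```text
time: 14.6
tool_pos: [479.8, 132.3, 60.7]
tcp_rot: [3.141, 0.001, -0.43]
contact_force: [-3.3, 3.1, 2.4]
grip_width: 0.4
finger_force: 1.9
```

Call:
jog_arm --pt "0.0005 0.0051 0" --pt "0.00022 0.0051 0" --pt "0.00022 0.0051 0" --pt "0.00022 0.0051 0" --pt "0.00022 0.0051 0" --pt "0.00022 0.0051 0" --pt "0.00022 0.0051 0" --pt "0.00022 0.0051 0" --pt "0.00022 0.0051 0" --pt "0.00022 0.0051 0" --twist '[-5, -5, -5, -5, -5, -5, -5, -5, -5, -5]'

```text
time: 15.85
tool_pos: [480.2, 82.1, 60.6]
tcp_rot: [-3.141, 0.002, 0.446]
contact_force: [-3.2, -1.1, 3.0]
grip_width: 0.6
finger_force: 1.7
```

```bash
python3 -c "
from h import *
look('w5',(534.3,108.1))"
```

```text
t 15.85 dist 60.01 az -154.3 yaw 25.5 z 60.6
radial out 3.3 F [-3.2 -1.1  3. ] q6 1.14
dark on ring: area mm2 99.22222222222223 az 58.5 r 40.5
dark on ring: area mm2 19.333333333333332 az -165.0 r 49.0
dark on ring: area mm2 19.444444444444443 az -143.8 r 49.0
```

Call:
jog_arm --pt "0.0006 0.0051 0" --pt "0.00022 0.0051 0" --pt "0.00022 0.0051 0" --pt "0.00022 0.0051 0" --pt "0.00022 0.0051 0" --pt "0.00022 0.0051 0" --pt "0.00022 0.0051 0" --pt "0.00022 0.0051 0" --pt "0.00022 0.0051 0" --pt "0.00022 0.0051 0" --twist '[-5, -5, -5, -5, -5, -5, -5, -5, -5, -5]'

```text
time: 17.15
tool_pos: [519.4, 49.8, 60.7]
tcp_rot: [3.141, 0.002, 1.317]
contact_force: [-2.0, -5.6, 1.6]
grip_width: 0.4
finger_force: 3.0
```

Call:
jog_arm --pt "0.00022 0.0051 0" --pt "0.00022 0.0051 0" --pt "0.00022 0.0051 0" --pt "0.00022 0.0051 0" --pt "0.00022 0.0051 0" --pt "0.00022 0.0051 0" --pt "0.00022 0.0051 0" --pt "0.00022 0.0051 0" --pt "0.00022 0.0051 0" --pt "0.00022 0.0051 0" --twist '[-5, -5, -5, -5, -5, -5, -5, -5, -5, -5]'

```text
time: 18.4
tool_pos: [569.5, 58.9, 60.9]
tcp_rot: [3.14, 0.003, 2.189]
contact_force: [2.1, -3.3, 0.2]
grip_width: 0.2
finger_force: 2.2
```

```bash
python3 -c "
from h import *
look('w6',(534.3,108.1))"
```

```text
t 18.4 dist 60.48 az -54.4 yaw 125.4 z 60.9
radial out 3.89 F [ 2.1 -3.3  0.2] q6 -0.65
dark on ring: area mm2 101.11111111111111 az 159.4 r 39.9
dark on ring: area mm2 12.777777777777779 az -63.9 r 49.3
```

Call:
jog_arm --pt "0.0006 0.0051 0" --pt "0.00022 0.0051 0" --pt "0.00022 0.0051 0" --pt "0.00022 0.0051 0" --pt "0.00022 0.0051 0" --pt "0.00022 0.0051 0" --pt "0.00022 0.0051 0" --pt "0.00022 0.0051 0" --pt "0.00022 0.0051 0" --pt "0.00022 0.0051 0" --twist '[-5, -5, -5, -5, -5, -5, -5, -5, -5, -5]'

```text
time: 19.7
tool_pos: [594.4, 103.1, 61.0]
tcp_rot: [3.141, 0.005, 3.061]
contact_force: [5.6, -1.1, -2.1]
grip_width: 0.8
finger_force: 2.7
```

Call:
jog_arm --pt "0.00022 0.0051 0" --pt "0.00022 0.0051 0" --pt "0.00022 0.0051 0" --pt "0.00022 0.0051 0" --pt "0.00022 0.0051 0" --pt "0.00022 0.0051 0" --pt "0.00022 0.0051 0" --pt "0.00022 0.0051 0" --pt "0.00022 0.0051 0" --pt "0.00022 0.0051 0" --twist '[-5, -5, -5, -5, -5, -5, -5, -5, -5, -5]'

```text
time: 20.95
tool_pos: [576.6, 150.6, 60.9]
tcp_rot: [-3.14, 0.004, -2.35]
contact_force: [4.1, 2.7, -1.0]
grip_width: 0.3
finger_force: 2.4
```

```bash
python3 -c "
from h import *
look('w7',(534.3,108.1))"
```

```text
t 20.95 dist 59.98 az 45.1 yaw -134.6 z 60.9
radial out 4.85 F [ 4.1  2.7 -1. ] q6 -2.24
dark on ring: area mm2 11.88888888888889 az 55.2 r 49.3
dark on ring: area mm2 14.555555555555555 az 34.1 r 49.2
dark on ring: area mm2 95.55555555555556 az -100.0 r 40.4
```

Call:
jog_arm --pt "0.00022 0.0051 0" --pt "0.00022 0.0051 0" --pt "0.00022 0.0051 0" --pt "0.00022 0.0051 0" --pt "0.00022 0.0051 0" --pt "0.00022 0.0051 0" --pt "0.00022 0.0051 0" --pt "0.00022 0.0051 0" --pt "0 0 0" --twist '[-5, -5, -5, -5, -5, -5, -5, -5, 0]'

```text
time: 22.12
tool_pos: [538.6, 167.6, 60.8]
tcp_rot: [-3.141, 0.002, -1.655]
contact_force: [-0.5, 5.6, 0.0]
grip_width: 0.2
finger_force: 2.9
```

Call:
jog_arm --pt "-0.014 0 0" --pt "0 0 -0.04" --pt "0.0013 -0.0135 0" --pt "0.0013 -0.0135 0" --pt "0.0013 -0.0135 0" --pt "0.0013 -0.0135 0" --pt "0.0013 -0.0135 0" --pt "0.0013 -0.0135 0" --pt "0.0013 -0.0135 0" --pt "0.0013 -0.0135 0" --twist '[0, 0, 10.7, 10.7, 10.7, 10.7, 10.7, 10.7, 10.7, 10.7]'

```text
time: 23.38
tool_pos: [606.8, 107.3, 100.5]
tcp_rot: [-3.141, -0.0, 3.129]
contact_force: [0.4, -0.2, 0.6]
grip_width: 0.3
finger_force: 0.0
```

Call:
jog_arm --pt "0.0013 -0.0135 0" --pt "0.0013 -0.0135 0" --pt "0.0013 -0.0135 0" --pt "0.0013 -0.0135 0" --pt "0 0 0" --pt "0 0 0" --twist '[10.7, 10.7, 10.7, 10.7, 0, 0]'

```text
time: 24.12
tool_pos: [587.2, 58.6, 100.8]
tcp_rot: [3.141, 0.0, 2.393]
contact_force: [0.4, -0.0, 0.0]
grip_width: 0.6
finger_force: 0.0
```

```bash
python3 -c "
from h import *
o=bot.get_obs();y=o['tcp_rot'][2]
look('w8',(534.3,108.1))
d=np.array([534.4,108.1])-o['tool_pos'][:2];x=np.array([np.cos(y),np.sin(y)]);print('tool x,y to centre',d@x,d@[x[1],-x[0]])"
```

```text
t 24.125 dist 72.47 az -43.1 yaw 137.1 z 100.8
radial out 0.31 F [ 0.4 -0.   0. ] q6 -0.85
dark on ring: area mm2 99.88888888888889 az -59.3 r 40.5
tool x,y to centre 72.39536782158494 0.3449943164880267
```

View pics/w8.png

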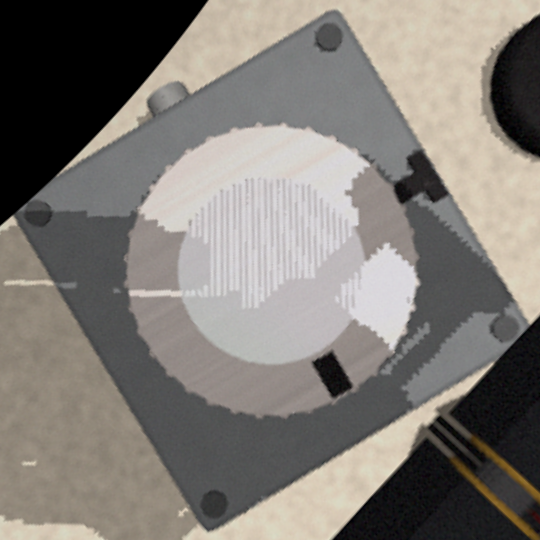

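Call:
jog_arm --pt "0 0 0.02" --pt "0 0 0.02" --pt "0.006 0 0" --pt "0.004 0 0" --pt "0.001 0 0" --pt "0.0005 0 0" --pt "0 0 0" --twist '[0, 0, 0, 0, 0, 0, 0]'

```text
time: 25.05
tool_pos: [578.6, 65.9, 61.1]
tcp_rot: [3.141, 0.001, 2.39]
contact_force: [-0.7, 0.5, 0.2]
grip_width: 0.4
finger_force: 0.0
```

Call:
jog_arm --pt "0.001 0 0" --pt "0 0 0" --twist '[0, 0]'

```text
time: 25.3
tool_pos: [578.2, 66.3, 61.0]
tcp_rot: [3.141, 0.001, 2.39]
contact_force: [1.4, -2.0, 0.1]
grip_width: 0.3
finger_force: 1.3
```

Call:
jog_arm --pt "0.0005 0 0" --pt "0 0 0" --twist '[0, 0]'

```text
time: 25.55
tool_pos: [578.1, 66.4, 61.0]
tcp_rot: [3.141, 0.002, 2.39]
contact_force: [3.4, -4.5, 0.5]
grip_width: 0.1
finger_force: 2.6
```

Call:
jog_arm --pt "0.00022 0.0051 0" --pt "0.00022 0.0051 0" --pt "0.00022 0.0051 0" --pt "0.00022 0.0051 0" --pt "0.00022 0.0051 0" --pt "0.00022 0.0051 0" --pt "0.00022 0.0051 0" --pt "0.00022 0.0051 0" --pt "0.00022 0.0051 0" --pt "0.00022 0.0051 0" --twist '[-5, -5, -5, -5, -5, -5, -5, -5, -5, -5]'

```text
time: 26.8
tool_pos: [594.3, 114.5, 61.1]
tcp_rot: [3.141, 0.004, -3.018]
contact_force: [5.5, -0.4, -0.8]
grip_width: 0.1
finger_force: 2.9
```

Call:
jog_arm --pt "0.00022 0.0051 0" --pt "0.00022 0.0051 0" --pt "0.00022 0.0051 0" --pt "0.00022 0.0051 0" --pt "0.00022 0.0051 0" --pt "0.00022 0.0051 0" --pt "0 0 0" --pt "0 0 0" --twist '[-5, -5, -5, -5, -5, -5, 0, 0]'

```text
time: 27.8
tool_pos: [582.4, 143.9, 61.1]
tcp_rot: [3.141, 0.004, -2.497]
contact_force: [4.9, 5.7, -1.3]
grip_width: 0.1
finger_force: 3.5
```

```bash
cat >> h.py <<'E'
def align(n,c=(534.5,108)):
    "mark on z=74, pointer on z=49; ring circle fitted on z=74"
    r=look(n,c);p=bot.camera_params('wrist');im=bot.capture('wrist');q=rect(im,p,50.5,*c)
    cv2.imwrite(f'pics/{n}p.png',q)
    g=q.max(axis=2);N=g.shape[0];J,I=np.meshgrid(np.arange(N),np.arange(N));X=J/3-90;Y=90-I/3;a=np.degrees(np.arctan2(Y,X));h=np.hypot(X,Y)
    m=((g<55)&(h>53)&(h<75)&(abs(a-30)<15)).astype(np.uint8);k,L,S,C=cv2.connectedComponentsWithStats(m)
    for i in range(1,k):
        if S[i,4]>50: print('pointer blob',S[i,4]/9,'az',np.degrees(np.arctan2(90-C[i,1]/3,C[i,0]/3-90)).round(2),'r',np.hypot(90-C[i,1]/3,C[i,0]/3-90).round(1))
E
python3 -c "
from h import *
align('w9')"
```

```text
t 27.8 dist 59.81 az 36.8 yaw -143.0 z 61.1
radial out 7.37 F [ 4.9  5.7 -1.3] q6 -2.1
dark on ring: area mm2 12.666666666666666 az 46.8 r 49.3
dark on ring: area mm2 13.222222222222221 az 27.1 r 49.2
dark on ring: area mm2 102.55555555555556 az 21.2 r 40.7
pointer blob 64.88888888888889 az 43.25 r 66.9
pointer blob 94.77777777777777 az 37.05 r 67.1
pointer blob 323.77777777777777 az 23.99 r 67.1
pointer blob 35.333333333333336 az 21.77 r 54.9
```

Call:
jog_arm --pt "0.0001 0.0046 0" --pt "0.0001 0.0046 0" --pt "0 0 0" --pt "-0.006 0 0" --pt "-0.008 0 0" --pt "0 0 -0.04" --pt "0 0 -0.04" --pt "0 0 -0.02" --twist '[-4.5, -4.5, 0, 0, 0, 0, 0, 0]'

```text
time: 28.9
tool_pos: [585.8, 159.5, 163.0]
tcp_rot: [-3.14, 0.002, -2.339]
contact_force: [0.4, 0.3, 0.1]
grip_width: 0.5
finger_force: 0.0
```

Call:
jog_arm --pt "0.0013 -0.0135 0" --pt "0.0013 -0.0135 0" --pt "0.0013 -0.0135 0" --pt "0.0013 -0.0135 0" --pt "0.0013 -0.0135 0" --pt "0.0013 -0.0135 0" --pt "0.0013 -0.0135 0" --pt "0.0013 -0.0135 0" --pt "0 0 0" --pt "0 0 0" --twist '[10.7, 10.7, 10.7, 10.7, 10.7, 10.7, 10.7, 10.7, 0, 0]'

```text
time: 30.15
tool_pos: [590.5, 60.8, 160.7]
tcp_rot: [3.141, -0.0, 2.453]
contact_force: [-0.4, 0.3, -0.2]
grip_width: -0.1
finger_force: 0.0
```

```bash
python3 -c "
from h import *
align('w10')"
```

```text
t 30.15 dist 73.21 az -40.1 yaw 140.6 z 160.7
radial out -0.51 F [-0.4  0.3 -0.2] q6 -0.91
dark on ring: area mm2 96.33333333333333 az 30.3 r 40.3
pointer blob 196.55555555555554 az 31.25 r 64.9
```

View pics/w10.png

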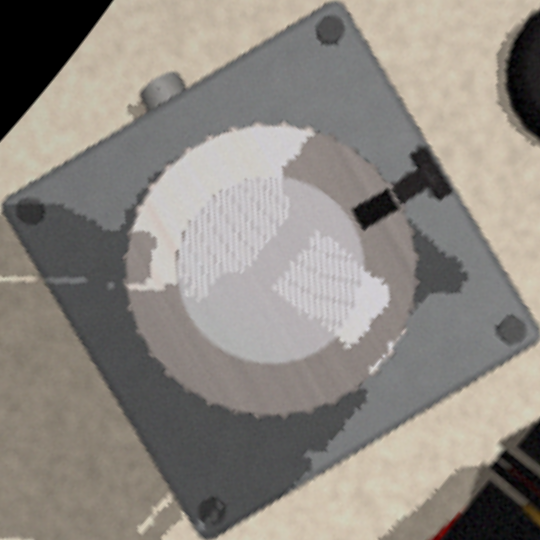

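The mark at (376,210) looks in line with the pointer stem at (410,187). I'll check precisely using the four corner screws for the head's heading and centre.

```bash
python3 - <<'E'
from h import *
p=bot.camera_params('wrist');im=bot.capture('wrist');c=(534.5,108)
def blobs(z,thr,lo,hi,half=110):
    q=rect(im,p,z,*c,half=half);g=q.max(axis=2);N=len(g);J,I=np.meshgrid(np.arange(N),np.arange(N));X=J/3-half;Y=half-I/3;h=np.hypot(X,Y)
    m=((g<thr)&(h>lo)&(h<hi)).astype(np.uint8);k,L,S,C=cv2.connectedComponentsWithStats(m)
    return [(S[i,4]/9,C[i,0]/3-half,half-C[i,1]/3) for i in range(1,k) if 20<S[i,4]/9<300]
for t in (70,80): print('screws',np.round(blobs(46,t,75,102),1).tolist())
m=blobs(74,55,30,48)
# mark bar axis + pointer stem axis directions by line fit
for nm,z,lo,hi in (('mark',74,31,48),('stem',49,54,64)):
    q=rect(im,p,z,*c,s=3);g=q.max(axis=2);N=len(g);J,I=np.meshgrid(np.arange(N),np.arange(N));X=J/3-90;Y=90-I/3;h=np.hypot(X,Y);a=np.degrees(np.arctan2(Y,X))
    s=(g<55)&(h>lo)&(h<hi)&(abs(a-30)<9);P=np.c_[X[s],Y[s]].astype(np.float32);l=cv2.fitLine(P,cv2.DIST_L2,0,.01,.01).ravel();print(nm,P.mean(0),len(P)/9,np.degrees(np.arctan2(l[1],l[0])))
q=rect(im,p,74,*c);
for rr in (1,):
    d=cv2.HoughCircles(cv2.medianBlur(cv2.cvtColor(q,cv2.COLOR_BGR2GRAY),7),cv2.HOUGH_GRADIENT_ALT,1,50,param1=200,param2=.7,minRadius=80,maxRadius=155)
    print('circles',None if d is None else [(x/3-90,90-y/3,r/3) for x,y,r in d[0]])
E
```

```text
screws [[75.8, -89.2, 21.4], [49.7, -23.3, -87.9]]
screws [[44.9, 21.5, 88.7], [183.0, -89.5, 16.5], [53.0, -76.8, -12.2], [23.8, -24.1, -73.7], [40.2, -11.9, -82.6]]
mark [34.946934 20.343563] 94.22222222222223 30.386732
stem [50.5935   30.581024] 68.33333333333333 39.477177
circles [(np.float32(0.6666641), np.float32(1.6666641), np.float32(48.196384)), (np.float32(0.6666641), np.float32(1.6666641), np.float32(31.634756))]
```

The heading from the screws and pointer is 30.6–30.8°, and the mark is at about 30.4°. They agree within about 1°, and the finger is clear, so I'll hand it in.

```bash
python3 -c "
from plant import bot
print(bot.close_job())"
```

```text
the job is handed in; nothing more can be done
None
```

I rolled the ring of the smaller grey head counter-clockwise by about 479°, past the pointer once and on to the second line-up, within about 1° by the wrist camera; the finger is clear and the job is handed in at about 30 s.

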